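# Clamp a mower caster wheel in the crank vise

### The job

Lay the mower's caster wheel flat on the middle of the blue vise's bed, between the orange jaw and the V stop, stub up, and let go of it. Then take the crank by its red grip and wind it clockwise, in one go without letting go of the grip, until you feel the jaw clamp the wheel firmly against the stop (about 40 N of squeeze, at which the crank turns clearly heavier), without crushing it. Leave it clamped, and do not disturb the grease jar, the screwdriver or the brush.

Things in the scene. Friction and masses are not known exactly. Their poses are not given: they have to be found in the camera images.
- wheel: Caster wheel lying flat: black tyre 70 mm in diameter and 30 mm thick, green and grey hub face, with a steel axle stub 16 mm in diameter standing 32 mm up from the middle of its top face (the top of the stub is 62 mm above the underside); 180 g. Origin at the centre of its underside, z up along the stub.
- vise: Blue crank vise fixed to the bench, 300 mm long along its own y, 100 mm wide along x; steel bed 40 mm above the bench. Origin on the bench, on the long centreline. Along own y: gearbox -160 to -100 mm, 74 mm high, crank on top (axis at y -120 mm); moving jaw, 72 mm high, closing to +y; open bed; dark V stop, 71 mm high, that holds the wheel on the +y side.
- bed (a point): Point on the bed's top and centreline, 40 mm above the bench, 20 mm to +y of the vise's origin; axes as the vise. A wheel centred here lies clear of jaw and stop. The V stop is bolted anywhere in a 20 mm range and is not measured: the seated wheel's centre lies 35 to 60 mm to +y of the vise's origin, so where the clamping starts must be felt.
- jaw: Moving jaw: grey carriage 80 mm wide, 30 mm thick, with an orange pad 76 mm wide, sprung by 20 N per mm up to 7 mm, on its +y side. Only the crank moves it, 6 mm per rad (38 mm per turn), to +y of the vise. Origin 1 mm above the bed on the carriage's front face, the pad being ahead of it; the pad's face is near own y -40 mm of the vise with the crank at 0.
- crank_axis (a point): Point on the crank's vertical axis, 115 mm above the bench, at the middle of the red grip's height. The centre of the circle that the grip describes, of radius 55 mm.
- crank_grip: Upright red grip at the end of the crank arm, 20 mm in diameter, 40 mm tall, spinning freely on its own vertical pin (so a hand holding it need not turn). Origin at the centre of its underside, 95 mm above the bench; its top is 135 mm above the bench; the steel crank arm lies directly below it.
- crank (a joint): Crank angle in rad: starts at 0 to 0.8, grows clockwise seen from above, which closes the jaw; clamping comes after 1 to 1.8 turns. At 0 the grip lies to -y of the axis (vise axes). Steady drag about 0.4 N m (7 N at the grip), which also holds the crank where it is left; a 40 N squeeze adds about 4.4 N at the grip. Under 20 N the wheel is loose, over 70 N it cracks.
- grease: Yellow-labelled grease jar, 60 mm in diameter and 75 mm tall, origin at the centre of its underside. Leave it alone.
- screwdriver: Screwdriver lying on the bench beyond the vise. Leave it alone.
- brush: Brush lying on the bench beyond the vise. Leave it alone.

How it is judged:
By the outcome, as a careful person would: the job done as asked, in the order asked, and still so for the second after the job is handed in, with the robot touching nothing.
It also fails if it takes over 72 s, if anything falls off the work surface, if the arm or the gripper's body presses on something with over 40 N, if the wrist force passes 120 N, or if a joint passes its speed limit or range.

### The arm

A 7-joint arm with a two-finger parallel gripper is mounted at the origin on the work surface. World frame = base frame: x ahead of the robot, y to its left, z up, the work surface at z = 0. Lengths are in m, angles in rad, forces in N, time in s.
With the tool pointing down it reaches from about 0.425 to 1.025 m from the base axis. Payload 9.4 kg.
Tool frame: the origin (TCP) lies between the finger pads; the fingertips stand 17 mm ahead of it and the grasp point (between the pads) lies 2 mm behind it; z points along the fingers, y is the line along which they close (so a half turn about z gives the same grasp; the last joint's range is limited). The gripper opens to 93 mm and grips with 3 to 60 N. Pads are 15 mm wide; open, the fingers measure 128 mm over their backs; the gripper's body (75 mm by 188 mm) begins 65 mm behind the grasp point.
Start: joints at [1.17, 0.599, -0.003, 1.599, 0.002, 0.943, -0.08], TCP at [0.231, -0.687, 0.236] pointing down, gripper open.
Joint ranges: [-2.57, 2.57], [-0.35, 1.97], [-1.29, 1.29], [0.11, 2.56], [-1.05, 4.19], [0.11, 1.86], [-2.63, 2.63]. Speed limits (rad/s): [2.22, 2.22, 3.01, 3.01, 3.14, 3.14, 3.14].

### API

Orientations are given as a rotation vector (axis times angle).
In Python, from plant import bot gives the robot as it stands.
- The arm moves only by the tool drive_tool, never from a script. Its argument "steps" is one flat list of numbers, 7 for each row, row after row: the closure in counts, from 0 (fully open) to 255 (shut), then the shift along the world's x, y, z in mm, then the turn, a rotation vector about the world's x, y, z in degrees. In form: [hand, tx, ty, tz, wx, wy, wz, hand, tx, ty, tz, wx, wy, wz, ...]. A call has 1 to 12 rows; each row is the pose to reach, as a shift and turn from the pose commanded when the call began; what a row does not reach only later rows make up. A row lasts 1/10 s, in which the tool goes at most 50 mm and 8.59 degrees, less where a joint would pass 70% of its speed; a pose out of reach is approached as far as the arm can. A call with a gripper value outside its range is refused whole. The fingers move at their own pace and stop on an object; the grip force is fixed at half the most. Time passes only in rows, so rows that repeat a pose let the fingers close. It gives the time, the measured TCP pose, the force, the opening and the grip force at its end, in the units of the state.
- bot.read_state(): the state, without advancing time (a new reading comes with each control period).
- bot.read_camera(name): name is "scene" or "top" or "wrist"; returns a dict with "pixels" (384x512x3 uint8, red, green, blue), "fx", "fy", "cx", "cy" (pixels), "world_to_cam" (4x4, takes a point from world to camera coordinates); the wrist camera has in their place "hand_eye" (4x4, takes a point from camera to tool coordinates, whose origin is the TCP and whose axes are the flange's). Camera axes: x right, y down, z forward; pixel columns grow to the right and rows downward; lengths in m; the calibration is good to about 2 mm. A picture is of the moment at which its call begins: read the wrist's pose just before it. There is no depth.
- bot.job_done(): hands the job in; it is judged then, once.
The state is a dict: "clock": time; "q": joint angles; "joint_vel": joint speeds; "joint_torque": joint torques, N m; "tcp_pos": TCP position; "eef_rot": TCP orientation; "contact_force": force on the tool from outside, world axes, zero at the start; "torque": the same for the moment, N m; "gripper_width": finger opening in m; "grip_force": force on a finger pad.
Only numpy, scipy, OpenCV 4.12 (cv2) and the standard library are available. Lean on these libraries where they do the work, as an engineer would, in place of code of your own. Each camera call takes 0.05 s, during which the arm holds its last target. There are 200 camera calls.

## Working session

There is one attempt and no reset: what is moved stays moved. The work goes in short steps, Python scripts to look and compute and a tool call to move; the robot and the scene stay as the last step left them, time stands still between calls to the robot, and variables do not carry over. Pictures are saved under pics/ and viewed, at most 10 in all, crops included, and the job is handed in when it is done.

Besides the shell and the picture viewer there is one more tool, called after "Call:" in YAML: its name, and indented under it one key for each argument. drive_tool: Moves the arm, as the interface text tells. Its arguments: {"type":"object","properties":{"steps":{"type":"array","items":{"type":"number"}}},"required":["steps"]}

```bash
mkdir -p pics; cat > h.py <<'E'
from plant import bot
import numpy as np, cv2
def cam(n):
    c=bot.read_camera(n); return c
def save(c,f): cv2.imwrite(f,cv2.cvtColor(np.asarray(c["pixels"]),cv2.COLOR_RGB2BGR))
def ray(c,uv,z):
    M=np.asarray(c["world_to_cam"]);R=M[:3,:3];t=M[:3,3]
    o=-R.T@t; d=R.T@np.array([(uv[0]-c["cx"])/c["fx"],(uv[1]-c["cy"])/c["fy"],1])
    return o+d*(z-o[2])/d[2]
E
python3 - <<'E'
from h import *
a=cam("top");b=cam("scene")
save(a,"pics/top.png");save(b,"pics/scene.png")
np.save("top.npy",a,allow_pickle=True);np.save("scene.npy",b,allow_pickle=True)
s=bot.read_state();print(s)
E
```

```text
{'clock': 0.1, 'q': array([ 1.17028143,  0.6000478 , -0.00255535,  1.6000533 ,  0.00181809,
        0.94292664, -0.07983071]), 'joint_vel': array([ 7.81130863e-04, -2.20853148e-03,  2.21169585e-03, -1.78234094e-03,
        1.95255879e-03,  7.87237827e-04,  9.73154270e-05]), 'joint_torque': array([ 5.90323121e-03, -7.66559815e+01,  1.50225129e+00, -2.52936244e+01,
       -5.23741439e-02,  1.36507317e-02,  5.11044630e-05]), 'tcp_pos': array([ 0.23053942, -0.68692037,  0.23484299]), 'eef_rot': array([-3.09912675e+00, -5.06279526e-01,  5.79536549e-04]), 'contact_force': array([ 0.19056356, -0.32047954, -0.14138038]), 'torque': array([-0.02048538, -0.00334114, -0.01377711]), 'grip_force': 0.0, 'gripper_width': 0.09292025833880907}
```

View pics/top.png

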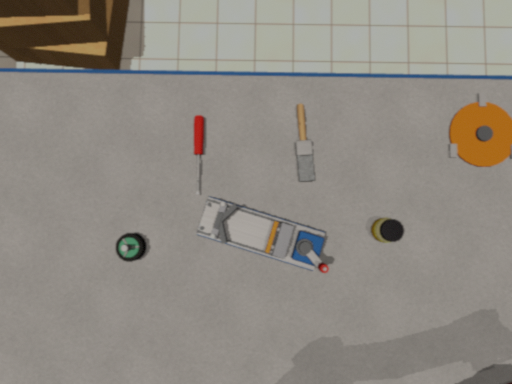

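View pics/scene.png

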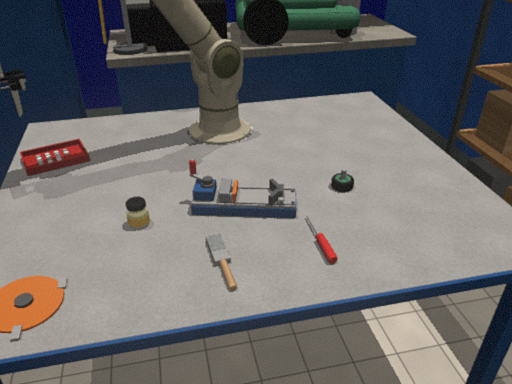

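Top view: wheel at about (131,247), with its stub tip at about (124,247). The vise runs from the V stop (225,220) to the gearbox (308,247), crank hub at (306,247), red grip at (323,268). The jar is at (387,230). The scene view agrees.

```bash
python3 - <<'E'
from h import *
a=np.load("top.npy",allow_pickle=True).item();b=np.load("scene.npy",allow_pickle=True).item()
def blobs(c,lo,hi,roi,lo2=None):
    hsv=cv2.cvtColor(np.asarray(c["pixels"]),cv2.COLOR_RGB2HSV)
    m=cv2.inRange(hsv,lo,hi); x0,y0,x1,y1=roi
    k=np.zeros_like(m);k[y0:y1,x0:x1]=m[y0:y1,x0:x1]; return k
def cen(k): 
    v,u=np.nonzero(k);return np.array([u.mean(),v.mean()]),len(u)
dark=blobs(a,(0,0,0),(180,255,60),(110,225,155,270))
cs=max(cv2.findContours(dark,0,2)[0],key=cv2.contourArea);(cc,r)=cv2.minEnclosingCircle(cs)
print("tyre",cc,r,ray(a,cc,.015))
g=blobs(a,(55,90,40),(95,255,255),(110,225,155,270));p,n=cen(g);print("hub",p,n,ray(a,p,.03))
red=blobs(a,(0,150,80),(6,255,255),(310,255,335,280))|blobs(a,(172,150,80),(180,255,255),(310,255,335,280))
p,n=cen(red);print("grip",p,n,ray(a,p,.13))
o=blobs(a,(8,150,100),(25,255,255),(255,210,290,260));p,n=cen(o)
print("pad",p,n,ray(a,p,.112), [ray(a,q,.112)[:2].round(3) for q in cv2.boxPoints(cv2.minAreaRect(cv2.findNonZero(o)))])
bl=blobs(a,(100,120,60),(130,255,255),(285,225,330,275));p,n=cen(bl);
print("gear",p,n,[ray(a,q,.074)[:2].round(3) for q in cv2.boxPoints(cv2.minAreaRect(cv2.findNonZero(bl)))])
for uv in [(306,247)]: print("hubaxis",ray(a,uv,.1))
for uv in [(209,197),(197,235),(326,232),(315,270)]: print(ray(a,uv,.04)[:2].round(3))
print("jar",ray(a,(387,230),.07))
M=np.asarray(a["world_to_cam"]);print(M.round(3),a["fx"], -M[:3,:3].T@M[:3,3])
x=np.asarray(a["pixels"])[185:285,100:345][:,:,::-1];cv2.imwrite("pics/crop.png",cv2.resize(x,None,fx=3.2,fy=3.2,interpolation=cv2.INTER_CUBIC))
E
```

```text
tyre (130.8880615234375, 246.30596923828125) 15.010100364685059 [0.49913905 0.30800389 0.015     ]
hub [129.95108696 246.93478261] 184 [0.49851658 0.30499155 0.03      ]
grip [321.94117647 266.47058824] 34 [ 0.47024069 -0.14620037  0.13      ]
pad [271.48695652 236.55652174] 115 [ 0.53193835 -0.03741806  0.112     ] [array([ 0.499, -0.024]), array([ 0.567, -0.043]), array([ 0.565, -0.051]), array([ 0.497, -0.032])]
gear [308.55  245.525] 360 [array([ 0.483, -0.086]), array([ 0.546, -0.104]), array([ 0.53, -0.16]), array([ 0.467, -0.141])]
hubaxis [ 0.50956151 -0.11570988  0.1       ]
[0.623 0.114]
[0.531 0.14 ]
[ 0.543 -0.172]
[ 0.452 -0.146]
jar [ 0.55044817 -0.3086627   0.07      ]
[[ 0.017 -1.    -0.004 -0.012]
 [-0.996 -0.016 -0.083  0.63 ]
 [ 0.083  0.006 -0.997  0.865]
 [ 0.     0.     0.     1.   ]] 359.4607105811703 [ 0.55553341 -0.00616445  0.91493938]
```

View pics/crop.png

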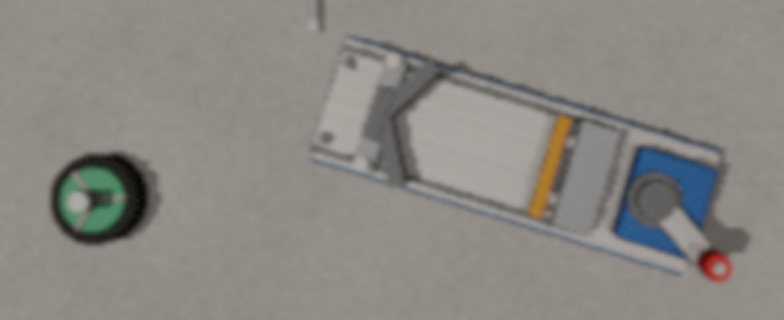

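Crop: the V stop opens toward the orange pad, hub at about (656,196), grip at (716,266), wheel centre near (100,198). This gives vise origin ≈ (0.542, 0.000) with +y along (0.269, 0.963), bed point ≈ (0.547, 0.019), crank axis ≈ (0.510, -0.116) and wheel ≈ (0.499, 0.306).

Call:
drive_tool:
  steps: [0, 370, 487, 0, 0, 0, 56, 0, 370, 487, 0, 0, 0, 56, 0, 370, 487, 0, 0, 0, 56, 0, 370, 487, 0, 0, 0, 56, 0, 370, 487, 0, 0, 0, 56, 0, 370, 487, 0, 0, 0, 56, 0, 370, 487, 0, 0, 0, 56, 0, 370, 487, 0, 0, 0, 56, 0, 370, 487, 0, 0, 0, 56, 0, 370, 487, 0, 0, 0, 56, 0, 370, 487, 0, 0, 0, 56, 0, 370, 487, 0, 0, 0, 56]

```text
clock: 1.3
tcp_pos: [0.5944, -0.2078, 0.2354]
eef_rot: [-2.5, -1.902, 0.001]
contact_force: [0.7, -0.7, 0.7]
gripper_width: 0.093
grip_force: 0.0
```

Call:
drive_tool:
  steps: [0, -95, 514, 0, 0, 0, 0, 0, -95, 514, 0, 0, 0, 0, 0, -95, 514, 0, 0, 0, 0, 0, -95, 514, 0, 0, 0, 0, 0, -95, 514, 0, 0, 0, 0, 0, -95, 514, 0, 0, 0, 0, 0, -95, 514, 0, 0, 0, 0, 0, -95, 514, 0, 0, 0, 0, 0, -95, 514, 0, 0, 0, 0, 0, -95, 514, 0, 0, 0, 0, 0, -95, 514, 0, 0, 0, 0, 0, -95, 514, 0, 0, 0, 0]

```text
clock: 2.5
tcp_pos: [0.4969, 0.3089, 0.2354]
eef_rot: [-2.493, -1.909, -0.001]
contact_force: [-0.2, 0.1, -0.5]
gripper_width: 0.0933
grip_force: 0.0
```

```bash
cat >> h.py <<'E'
from scipy.spatial.transform import Rotation as Ro
def wrist():
    s=bot.read_state(); c=bot.read_camera("wrist")
    T=np.eye(4);T[:3,:3]=Ro.from_rotvec(s["eef_rot"]).as_matrix();T[:3,3]=s["tcp_pos"]
    c["world_to_cam"]=np.linalg.inv(T@np.asarray(c["hand_eye"])); return c,s
def proj(c,p):
    q=np.asarray(c["world_to_cam"])@np.append(p,1);return q[0]/q[2]*c["fx"]+c["cx"],q[1]/q[2]*c["fy"]+c["cy"]
E
python3 - <<'E'
from h import *
c,s=wrist();save(c,"pics/w1.png");np.save("w1.npy",c,allow_pickle=True)
print(s["tcp_pos"],s["contact_force"],proj(c,[.499,.306,.062]),proj(c,[.499,.306,.03]))
hsv=cv2.cvtColor(np.asarray(c["pixels"]),cv2.COLOR_RGB2HSV);m=cv2.inRange(hsv,(55,90,40),(95,255,255))
cs=max(cv2.findContours(m,0,2)[0],key=cv2.contourArea);p,r=cv2.minEnclosingCircle(cs);print("hub",p,r,ray(c,p,.03))
E
```

```text
[0.49689539 0.3088676  0.23540022] [-0.18002653  0.11971972 -0.49640038] (np.float64(252.4123571417707), np.float64(178.11688948951104)) (np.float64(252.28232865519877), np.float64(172.30641426824442))
hub (247.5, 161.0) 14.396280288696289 [0.49685777 0.32238051 0.03      ]
```

View pics/w1.png

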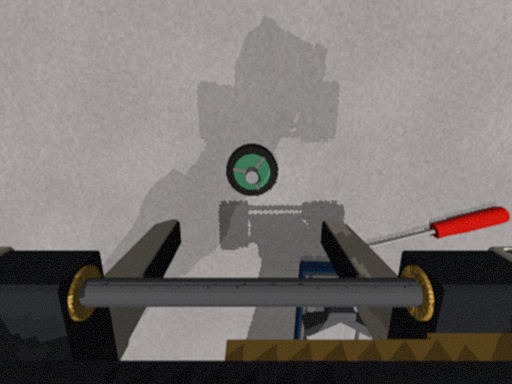

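Stub top seen at (252,177), against a predicted (252,178), so the wheel is at about (0.499, 0.307). Descending partway.

Call:
drive_tool:
  steps: [0, 0, 0, -50, 0, 0, 0, 0, 0, 0, -100, 0, 0, 0, 0, 0, 0, -130, 0, 0, 0, 0, 0, 0, -130, 0, 0, 0, 0, 0, 0, -130, 0, 0, 0]

```text
clock: 3.05
tcp_pos: [0.499, 0.3033, 0.1059]
eef_rot: [2.501, 1.901, -0.002]
contact_force: [0.4, -0.3, 0.3]
gripper_width: 0.0934
grip_force: 0.0
```

Call:
drive_tool:
  steps: [0, 0, 3, -30, 0, 0, 0, 0, 0, 3, -53, 0, 0, 0, 0, 0, 3, -53, 0, 0, 0, 255, 0, 3, -53, 0, 0, 0, 255, 0, 3, -53, 0, 0, 0, 255, 0, 3, -53, 0, 0, 0, 255, 0, 3, -53, 0, 0, 0, 255, 0, 3, -53, 0, 0, 0, 255, 0, 3, -53, 0, 0, 0]

```text
clock: 3.95
tcp_pos: [0.4987, 0.3075, 0.0528]
eef_rot: [2.5, 1.903, 0.0]
contact_force: [-0.2, 0.3, 1.1]
gripper_width: 0.0491
grip_force: 0.0
```

Call:
drive_tool:
  steps: [255, 0, 0, 0, 0, 0, 0, 255, 0, 0, 0, 0, 0, 0, 255, 0, 0, 0, 0, 0, 0, 255, 0, 0, 0, 0, 0, 0, 255, 0, 0, 0, 0, 0, 0, 255, 0, 0, 0, 0, 0, 0, 255, 0, 0, 0, 0, 0, 0, 255, 0, 0, 0, 0, 0, 0]

```text
clock: 4.75
tcp_pos: [0.4985, 0.3074, 0.0525]
eef_rot: [2.5, 1.903, -0.0]
contact_force: [-0.8, -0.6, -0.8]
gripper_width: 0.016
grip_force: 30.0
```

Call:
drive_tool:
  steps: [255, 0, 0, 20, 0, 0, 0, 255, 0, 0, 60, 0, 0, 0, 255, 0, 0, 100, 0, 0, 0, 255, 6, -40, 110, 0, 0, 0, 255, 13, -80, 110, 0, 0, 0, 255, 20, -120, 110, 0, 0, 0, 255, 27, -160, 110, 0, 0, 0, 255, 33, -200, 110, 0, 0, 0, 255, 40, -240, 110, 0, 0, 0, 255, 46, -275, 110, 0, 0, 0, 255, 48, -288, 110, 0, 0, 0, 255, 48, -288, 110, 0, 0, 0]

```text
clock: 5.95
tcp_pos: [0.5467, 0.0172, 0.1624]
eef_rot: [2.503, 1.898, -0.001]
contact_force: [-0.3, 0.2, -0.6]
gripper_width: 0.0153
grip_force: 30.0
```

```bash
python3 - <<'E'
from h import *
c,s=wrist();save(c,"pics/w2.png");np.save("w2.npy",c,allow_pickle=True)
print(s["tcp_pos"],s["contact_force"],s["gripper_width"])
o=np.array([.542,0,0]);y=np.array([.269,.963,0]);x=np.array([.963,-.269,0])
for q in [(0,.02,.04),(-.038,-.036,.112),(.038,-.036,.112),(.05,.14,.04),(-.05,.14,.04)]: print(q,np.round(proj(c,o+q[0]*x+q[1]*y+np.array([0,0,q[2]])),0))
E
```

```text
[0.54665732 0.01715221 0.16244124] [-0.26708932  0.19854742 -0.6483954 ] 0.015272026765934598
(0, 0.02, 0.04) [250. 186.]
(-0.038, -0.036, 0.112) [205. 273.]
(0.038, -0.036, 0.112) [295. 273.]
(0.05, 0.14, 0.04) [304.  59.]
(-0.05, 0.14, 0.04) [195.  59.]
```

View pics/w2.png

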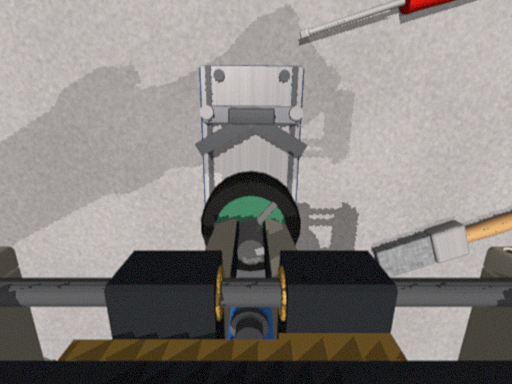

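Wrist view: the wheel hangs over the bed between the V stop (rows 105–150) and the jaw. The vise end spans columns 199–304, so the centreline sits 2 px right of predicted. I'll shift 1–2 mm and lower.

Call:
drive_tool:
  steps: [255, 2, 0, -20, 0, 0, 0, 255, 2, 0, -40, 0, 0, 0, 255, 2, 0, -55, 0, 0, 0, 255, 2, 0, -64, 0, 0, 0, 255, 2, 0, -68, 0, 0, 0, 255, 2, 0, -70, 0, 0, 0, 255, 2, 0, -70, 0, 0, 0]

```text
clock: 6.7
tcp_pos: [0.5488, 0.02, 0.093]
eef_rot: [2.499, 1.904, 0.001]
contact_force: [-0.7, 1.3, -1.6]
gripper_width: 0.0156
grip_force: 30.0
```

Call:
drive_tool:
  steps: [255, 0, 0, -1, 0, 0, 0, 255, 0, 0, -1, 0, 0, 0]

```text
clock: 6.9
tcp_pos: [0.5491, 0.0197, 0.0925]
eef_rot: [2.499, 1.902, 0.002]
contact_force: [-0.8, -0.0, 4.2]
gripper_width: 0.0151
grip_force: 30.0
```

Call:
drive_tool:
  steps: [150, 0, 0, 0, 0, 0, 0, 150, 0, 0, 0, 0, 0, 0, 150, 0, 0, 0, 0, 0, 0, 100, 0, 0, 0, 0, 0, 0, 100, 0, 0, 0, 0, 0, 0, 100, 0, 0, 40, 0, 0, 0, 100, 0, 0, 90, 0, 0, 0, 100, 0, 0, 120, 0, 0, 0, 100, 0, 0, 120, 0, 0, 0]

```text
clock: 7.8
tcp_pos: [0.5506, 0.0197, 0.2157]
eef_rot: [2.497, 1.9, 0.009]
contact_force: [-0.7, -0.3, 0.6]
gripper_width: 0.0567
grip_force: 0.0
```

```bash
cat > look.py <<'E'
from h import *
o=np.array([.542,0,0]);y=np.array([.269,.963,0]);x=np.array([.963,-.269,0])
def look(f=None):
    s=bot.read_state();a=cam("top"); 
    if f: save(a,f)
    hsv=cv2.cvtColor(np.asarray(a["pixels"]),cv2.COLOR_RGB2HSV)
    def cen(m,roi,z):
        k=np.zeros_like(m);u0,v0,u1,v1=roi;k[v0:v1,u0:u1]=m[v0:v1,u0:u1];v,u=np.nonzero(k)
        if len(u)<5: return None
        p=ray(a,(u.mean(),v.mean()),z); d=p-o;return p[:2].round(4),(d@x).round(4),(d@y).round(4),len(u)
    print("wheel",cen(cv2.inRange(hsv,(55,90,40),(95,255,255)),(195,190,300,270),.07))
    print("pad",cen(cv2.inRange(hsv,(8,150,100),(25,255,255)),(195,190,300,270),.112))
    r=cv2.inRange(hsv,(0,150,80),(6,255,255))|cv2.inRange(hsv,(172,150,80),(180,255,255))
    print("grip",cen(r,(280,210,345,290),.125))
    print(s["clock"],s["tcp_pos"].round(4),s["contact_force"].round(1),s["gripper_width"])
    return a,s
E
python3 - <<'E'
from look import *
look("pics/t2.png")
c,s=wrist();save(c,"pics/w3.png")
E
```

```text
wheel None
pad None
grip (array([ 0.4684, -0.1476]), np.float64(-0.0311), np.float64(-0.1619), 30)
7.8 [0.5506 0.0197 0.2157] [-0.7 -0.3  0.6] 0.056662991712394306
```

View pics/w3.png

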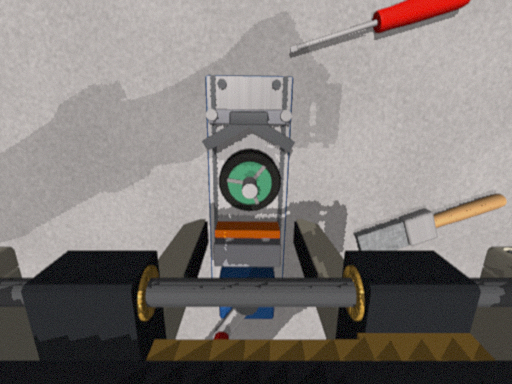

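Wheel lies flat on the bed: centre (250,180), orange pad at row 230, V stop at rows 115–150, and the hand is clear. Next, over the grip.

Call:
drive_tool:
  steps: [100, -20, -45, 10, 0, 0, 0, 100, -40, -85, 19, 0, 0, 0, 100, -60, -125, 19, 0, 0, 0, 100, -81, -167, 19, 0, 0, 0, 100, -81, -167, 19, 0, 0, 0, 100, -81, -167, 19, 0, 0, 0]

```text
clock: 8.5
tcp_pos: [0.4667, -0.1484, 0.2294]
eef_rot: [-2.501, -1.898, 0.002]
contact_force: [0.7, 1.0, -0.3]
gripper_width: 0.0563
grip_force: 0.0
```

```bash
python3 - <<'E'
from h import *
c,s=wrist();save(c,"pics/w4.png");print(s["tcp_pos"])
hsv=cv2.cvtColor(np.asarray(c["pixels"]),cv2.COLOR_RGB2HSV)
m=cv2.inRange(hsv,(0,150,60),(6,255,255))|cv2.inRange(hsv,(172,150,60),(180,255,255))
for k in cv2.findContours(m,0,2)[0]:
    if cv2.contourArea(k)>60:
        p,r=cv2.minEnclosingCircle(k);print(p,r,ray(c,p,.135),ray(c,p,.115))
print(proj(c,[.4695,-.147,.135]),proj(c,[.51,-.1155,.095]))
E
```

```text
[ 0.46668476 -0.14842255  0.22941752]
(251.5, 193.1923065185547) 13.277412414550781 [ 0.46875718 -0.14615108  0.135     ] [ 0.46711849 -0.15214118  0.115     ]
(np.float64(252.50286124510438), np.float64(193.82053689153358)) (np.float64(281.8180880817778), np.float64(144.41368878585791))
```

View pics/w4.png

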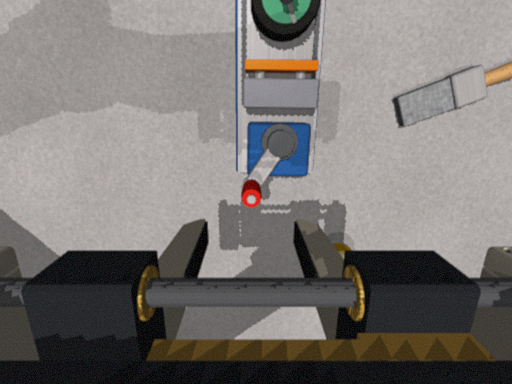

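Grip top disc is at about (251,199) and the hub at (280,141). The arm was still settling, so I'll refine with a settled frame.

```bash
python3 - <<'E'
from h import *
for i in range(3): c,s=wrist()
print(s["tcp_pos"],s["joint_vel"].round(3))
px=np.asarray(c["pixels"]);hsv=cv2.cvtColor(px,cv2.COLOR_RGB2HSV)
m=cv2.inRange(hsv,(0,150,60),(6,255,255))|cv2.inRange(hsv,(172,150,60),(180,255,255))
k=max([k for k in cv2.findContours(m,0,2)[0]],key=lambda k:cv2.contourArea(k)*(cv2.boundingRect(k)[0]<300));x,y,w,h=cv2.boundingRect(k)
print("box",x,y,w,h); p=(x+w/2,y+h-w/2); print("grip",p,ray(c,p,.135))
g=cv2.medianBlur(cv2.cvtColor(px,cv2.COLOR_RGB2GRAY),3)[115:175,245:320]
cc=cv2.HoughCircles(g,cv2.HOUGH_GRADIENT,1,30,param1=80,param2=12,minRadius=12,maxRadius=22);print(cc)
if cc is not None:
    q=cc[0,0,:2]+[245,115];print([ray(c,q,z).round(4) for z in (.085,.095,.105)])
E
```

```text
[ 0.46811638 -0.14616159  0.22999159] [-0.007 -0.003  0.001 -0.001 -0.001  0.003  0.003]
box 241 183 19 27
grip (250.5, 200.5) [ 0.46744658 -0.15078162  0.135     ]
[[[31.5 29.5 15.8]]]
[array([ 0.5067, -0.1132,  0.085 ]), array([ 0.5062, -0.1117,  0.095 ]), array([ 0.5056, -0.1103,  0.105 ])]
```

Call:
drive_tool:
  steps: [100, 0, -3, -40, 0, 0, 0, 100, 0, -3, -80, 0, 0, 0, 100, 0, -3, -105, 0, 0, 0, 100, 0, -3, -112, 0, 0, 0, 100, 0, -3, -112, 0, 0, 0, 255, 0, -3, -112, 0, 0, 0, 255, 0, -3, -112, 0, 0, 0, 255, 0, -3, -112, 0, 0, 0, 255, 0, -3, -112, 0, 0, 0, 255, 0, -3, -112, 0, 0, 0, 255, 0, -3, -112, 0, 0, 0, 255, 0, -3, -112, 0, 0, 0]

```text
clock: 9.9
tcp_pos: [0.4668, -0.1506, 0.1189]
eef_rot: [-2.5, -1.902, 0.002]
contact_force: [-3.9, 0.7, 7.2]
gripper_width: 0.0184
grip_force: 30.0
```

```bash
python3 - <<'E'
from h import *
c,s=wrist();save(c,"pics/w5.png");s=bot.read_state();print(s["tcp_pos"],s["contact_force"],s["torque"],s["gripper_width"],s["grip_force"])
E
```

```text
[ 0.46675531 -0.15060621  0.11889703] [-3.50995487  0.16245908  7.6248021 ] [ 0.09160593  0.69476983 -0.0328871 ] 0.01868377856545357 30.001197159290314
```

View pics/w5.png

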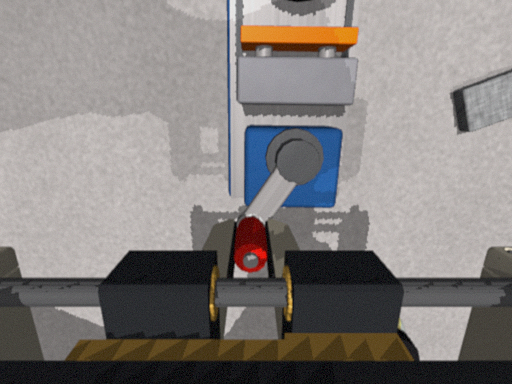

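The pads hold the grip near its top and the crank arm is clear. Next I tabulate the arc shifts.

```bash
python3 -c "
import numpy as np
f=lambda t:55*np.array([np.cos(np.radians(221.2-t)),np.sin(np.radians(221.2-t))])
print([tuple((f(t)-f(0)).round(1)) for t in range(0,361,10)])"
```

```text
[(np.float64(0.0), np.float64(0.0)), (np.float64(-5.7), np.float64(7.7)), (np.float64(-9.9), np.float64(16.3)), (np.float64(-12.6), np.float64(25.5)), (np.float64(-13.6), np.float64(35.1)), (np.float64(-13.0), np.float64(44.6)), (np.float64(-10.7), np.float64(54.0)), (np.float64(-6.8), np.float64(62.7)), (np.float64(-1.5), np.float64(70.7)), (np.float64(5.2), np.float64(77.6)), (np.float64(12.9), np.float64(83.3)), (np.float64(21.5), np.float64(87.5)), (np.float64(30.7), np.float64(90.2)), (np.float64(40.2), np.float64(91.2)), (np.float64(49.8), np.float64(90.6)), (np.float64(59.1), np.float64(88.3)), (np.float64(67.9), np.float64(84.4)), (np.float64(75.8), np.float64(79.1)), (np.float64(82.8), np.float64(72.5)), (np.float64(88.4), np.float64(64.7)), (np.float64(92.7), np.float64(56.1)), (np.float64(95.3), np.float64(46.9)), (np.float64(96.4), np.float64(37.4)), (np.float64(95.7), np.float64(27.8)), (np.float64(93.4), np.float64(18.5)), (np.float64(89.6), np.float64(9.7)), (np.float64(84.2), np.float64(1.8)), (np.float64(77.6), np.float64(-5.2)), (np.float64(69.9), np.float64(-10.8)), (np.float64(61.3), np.float64(-15.0)), (np.float64(52.1), np.float64(-17.7)), (np.float64(42.5), np.float64(-18.8)), (np.float64(33.0), np.float64(-18.1)), (np.float64(23.7), np.float64(-15.8)), (np.float64(14.9), np.float64(-12.0)), (np.float64(6.9), np.float64(-6.6)), (np.float64(0.0), np.float64(-0.0))]
```

Call:
drive_tool:
  steps: [255, -5.7, 7.7, 1, 0, 0, 0, 255, -9.9, 16.3, 1, 0, 0, 0, 255, -12.6, 25.5, 1, 0, 0, 0, 255, -13.6, 35.1, 1, 0, 0, 0]

```text
clock: 10.35
tcp_pos: [0.4532, -0.1171, 0.1192]
eef_rot: [2.502, 1.899, -0.003]
contact_force: [1.0, -7.7, -9.7]
gripper_width: 0.0185
grip_force: 30.0
```

Call:
drive_tool:
  steps: [255, 0.6, 9.5, -0.5, 0, 0, 0, 255, 2.9, 18.9, -0.5, 0, 0, 0, 255, 6.8, 27.6, -0.5, 0, 0, 0, 255, 12.1, 35.6, -0.5, 0, 0, 0, 255, 18.8, 42.5, -0.5, 0, 0, 0, 255, 26.5, 48.2, -0.5, 0, 0, 0, 255, 35.1, 52.4, -0.5, 0, 0, 0, 255, 44.3, 55.1, -0.5, 0, 0, 0, 255, 53.8, 56.1, -0.5, 0, 0, 0]

```text
clock: 11.25
tcp_pos: [0.505, -0.0594, 0.1189]
eef_rot: [-2.498, -1.901, 0.008]
contact_force: [-7.3, -0.5, 6.2]
gripper_width: 0.0185
grip_force: 30.0
```

Call:
drive_tool:
  steps: [255, 9.6, -0.6, 0, 0, 0, 0, 255, 18.9, -2.9, 0, 0, 0, 0, 255, 27.7, -6.8, 0, 0, 0, 0, 255, 35.6, -12.1, 0, 0, 0, 0, 255, 42.6, -18.7, 0, 0, 0, 0, 255, 48.2, -26.5, 0, 0, 0, 0, 255, 52.5, -35.1, 0, 0, 0, 0, 255, 55.1, -44.3, 0, 0, 0, 0, 255, 56.2, -53.8, 0, 0, 0, 0, 255, 55.5, -63.4, 0, 0, 0, 0, 255, 53.2, -72.7, 0, 0, 0, 0]

```text
clock: 12.35
tcp_pos: [0.561, -0.1297, 0.119]
eef_rot: [-2.496, -1.904, -0.003]
contact_force: [-1.0, 8.7, 0.2]
gripper_width: 0.0183
grip_force: 30.0
```

Call:
drive_tool:
  steps: [255, -3.8, -8.8, 0, 0, 0, 0, 255, -9.2, -16.7, 0, 0, 0, 0, 255, -15.8, -23.7, 0, 0, 0, 0, 255, -23.5, -29.3, 0, 0, 0, 0, 255, -32.1, -33.5, 0, 0, 0, 0, 255, -41.3, -36.2, 0, 0, 0, 0, 255, -50.9, -37.3, 0, 0, 0, 0, 255, -60.4, -36.6, 0, 0, 0, 0, 255, -60.4, -36.6, 0, 0, 0, 0]

```text
clock: 13.25
tcp_pos: [0.5012, -0.1689, 0.1191]
eef_rot: [2.499, 1.902, 0.003]
contact_force: [4.1, -1.3, -5.8]
gripper_width: 0.0181
grip_force: 30.0
```

```bash
cat > tan.py <<'E'
from h import *
def tan(A=np.array([.5075,-.115])):
    s=bot.read_state();d=s["tcp_pos"][:2]-A;ph=np.arctan2(d[1],d[0]);F=s["contact_force"]
    t=np.array([np.sin(ph),-np.cos(ph)]);print("R",np.hypot(*d).round(4),"theta",((221.2-np.degrees(ph))%360).round(1),"tanF",(-F[:2]@t).round(2),"rad",(F[:2]@d/np.hypot(*d)).round(2),"Fz",F[2].round(1))
E
python3 - <<'E'
from tan import *
tan()
c=cam("scene");save(c,"pics/s2.png");np.save("s2.npy",c,allow_pickle=True)
x=np.asarray(c["pixels"])[140:230,160:320][:,:,::-1];cv2.imwrite("pics/s2c.png",cv2.resize(x,None,fx=4,fy=4,interpolation=cv2.INTER_CUBIC))
E
```

```text
R 0.0543 theta 317.8 tanF 4.18 rad 0.79 Fz -5.8
```

View pics/s2c.png

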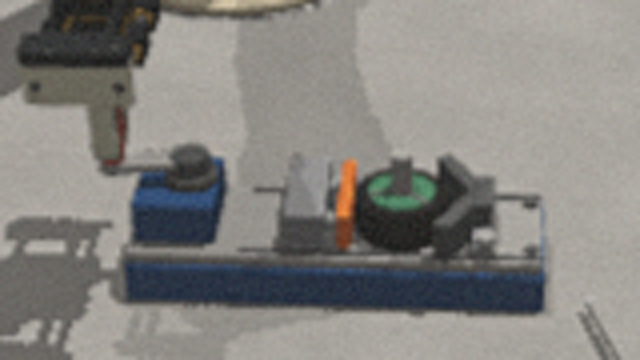

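The jaw is pushing the wheel, which already lies close to the V. From here I wind in 20° steps, at most about 42 N per step from first touch, reading the force while moving.

```bash
python3 - <<'E'
from h import *
f=lambda t:55*np.array([np.cos(np.radians(221.2-t)),np.sin(np.radians(221.2-t))])
for b in range(320,601,20): print(b,[(f(b+k)-f(b)).round(1).tolist() for k in (5,10,15,20)])
E
cat >> tan.py <<'E'
def vis():
    c=cam("scene");hsv=cv2.cvtColor(np.asarray(c["pixels"]),cv2.COLOR_RGB2HSV)
    def u(lo,hi):
        m=cv2.inRange(hsv,lo,hi);k=np.zeros_like(m);k[170:215,225:290]=m[170:215,225:290];v,x=np.nonzero(k);return x.mean().round(2),len(x)
    print("pad",u((5,150,100),(22,255,255)),"wheel",u((55,80,30),(95,255,255)))
E
python3 -c "
from tan import *
vis()"
```

```text
320 [[-4.7, 0.9], [-9.3, 2.3], [-13.8, 4.0], [-18.1, 6.2]]
340 [[-4.1, 2.5], [-8.0, 5.3], [-11.6, 8.5], [-14.9, 12.0]]
360 [[-3.0, 3.7], [-5.7, 7.7], [-8.0, 11.9], [-9.9, 16.3]]
380 [[-1.5, 4.5], [-2.7, 9.2], [-3.4, 13.9], [-3.7, 18.7]]
400 [[0.1, 4.8], [0.6, 9.6], [1.6, 14.3], [2.9, 18.9]]
420 [[1.7, 4.5], [3.9, 8.8], [6.4, 12.9], [9.2, 16.7]]
440 [[3.2, 3.6], [6.6, 6.9], [10.4, 9.9], [14.4, 12.6]]
460 [[4.2, 2.3], [8.6, 4.2], [13.1, 5.8], [17.8, 6.9]]
480 [[4.7, 0.7], [9.5, 1.0], [14.3, 0.9], [19.1, 0.4]]
500 [[4.7, -0.9], [9.3, -2.3], [13.8, -4.0], [18.1, -6.2]]
520 [[4.1, -2.5], [8.0, -5.3], [11.6, -8.5], [14.9, -12.0]]
540 [[3.0, -3.7], [5.7, -7.7], [8.0, -11.9], [9.9, -16.3]]
560 [[1.5, -4.5], [2.7, -9.2], [3.4, -13.9], [3.7, -18.7]]
580 [[-0.1, -4.8], [-0.6, -9.6], [-1.6, -14.3], [-2.9, -18.9]]
600 [[-1.7, -4.5], [-3.9, -8.8], [-6.4, -12.9], [-9.2, -16.7]]
pad (np.float64(246.22), 69) wheel (np.float64(260.03), 64)
```

Call:
drive_tool:
  steps: [255, -4.7, 0.8, 0, 0, 0, 0, 255, -9.3, 2.3, 0, 0, 0, 0, 255, -13.8, 4.0, 0, 0, 0, 0, 255, -18.1, 6.1, 0, 0, 0, 0]

```text
clock: 13.75
tcp_pos: [0.484, -0.1637, 0.1192]
eef_rot: [2.499, 1.9, 0.002]
contact_force: [6.7, -5.6, -7.9]
gripper_width: 0.0187
grip_force: 30.0
```

```bash
python3 -c "
from tan import *
tan();vis()"
```

```text
R 0.0541 theta 337.0 tanF 8.47 rad 2.16 Fz -7.9
pad (np.float64(246.93), 69) wheel (np.float64(260.95), 58)
```

Call:
drive_tool:
  steps: [255, -4.1, 2.5, 0, 0, 0, 0, 255, -8.0, 5.3, 0, 0, 0, 0, 255, -11.6, 8.5, 0, 0, 0, 0, 255, -14.9, 12.0, 0, 0, 0, 0]

```text
clock: 14.2
tcp_pos: [0.4682, -0.1521, 0.1191]
eef_rot: [2.5, 1.9, -0.0]
contact_force: [3.7, -7.1, -5.7]
gripper_width: 0.0182
grip_force: 30.0
```

```bash
python3 -c "
from tan import *
tan();vis()"
```

```text
R 0.054 theta 357.8 tanF 7.66 rad 2.18 Fz -5.7
pad (np.float64(247.49), 71) wheel (np.float64(261.57), 63)
```

Call:
drive_tool:
  steps: [255, -3.0, 3.7, 0, 0, 0, 0, 255, -5.7, 7.7, 0, 0, 0, 0, 255, -8.0, 11.9, 0, 0, 0, 0, 255, -9.9, 16.3, 0, 0, 0, 0]

```text
clock: 14.65
tcp_pos: [0.4576, -0.1359, 0.1191]
eef_rot: [2.501, 1.9, -0.002]
contact_force: [1.7, -8.0, -4.5]
gripper_width: 0.0185
grip_force: 30.0
```

```bash
python3 -c "
from tan import *
tan();vis()"
```

```text
R 0.0541 theta 18.5 tanF 8.07 rad 1.48 Fz -4.5
pad (np.float64(248.38), 73) wheel (np.float64(262.2), 59)
```

Call:
drive_tool:
  steps: [255, -1.5, 4.5, 0, 0, 0, 0, 255, -2.7, 9.2, 0, 0, 0, 0, 255, -3.4, 13.9, 0, 0, 0, 0, 255, -3.7, 18.7, 0, 0, 0, 0]

```text
clock: 15.1
tcp_pos: [0.4532, -0.1178, 0.1191]
eef_rot: [2.501, 1.899, -0.005]
contact_force: [0.2, -10.9, -3.3]
gripper_width: 0.0185
grip_force: 30.0
```

```bash
python3 -c "
from tan import *
tan();vis()"
```

```text
R 0.0543 theta 38.3 tanF 10.89 rad 0.31 Fz -3.3
pad (np.float64(248.49), 69) wheel (np.float64(262.4), 62)
```

Force rose to 10.9 N and the wheel has stopped moving: clamping began, at about 27–32 N. I'll add 5°.

Call:
drive_tool:
  steps: [255, 0.0, 2.4, 0, 0, 0, 0, 255, 0.1, 4.8, 0, 0, 0, 0]

```text
clock: 15.35
tcp_pos: [0.4531, -0.1132, 0.1191]
eef_rot: [2.502, 1.899, -0.005]
contact_force: [0.3, -11.9, -3.3]
gripper_width: 0.0186
grip_force: 30.0
```

```bash
python3 -c "
from tan import *
tan();vis();vis();tan()"
```

```text
R 0.0544 theta 43.1 tanF 11.9 rad -0.71 Fz -3.3
pad (np.float64(248.53), 70) wheel (np.float64(262.66), 64)
pad (np.float64(248.54), 70) wheel (np.float64(262.58), 66)
R 0.0544 theta 43.4 tanF 9.38 rad 0.02 Fz -2.6
```

About +4 N over the baseline, so roughly 36–40 N. Releasing and lifting.

Call:
drive_tool:
  steps: [150, 0, 0, 0, 0, 0, 0, 150, 0, 0, 0, 0, 0, 0, 150, 0, 0, 0, 0, 0, 0, 130, 0, 0, 0, 0, 0, 0, 130, 0, 0, 0, 0, 0, 0, 130, 0, 0, 20, 0, 0, 0, 130, 0, 0, 50, 0, 0, 0, 130, 0, 0, 90, 0, 0, 0, 130, 0, 0, 120, 0, 0, 0, 130, -20, -40, 130, 0, 0, 0, 130, -20, -80, 130, 0, 0, 0, 130, -20, -80, 130, 0, 0, 0]

```text
clock: 16.65
tcp_pos: [0.4334, -0.1955, 0.2496]
eef_rot: [2.504, 1.893, -0.001]
contact_force: [-0.4, 0.3, -0.1]
gripper_width: 0.0457
grip_force: 0.0
```

```bash
python3 - <<'E'
from tan import *
vis();s=bot.read_state();print(s["tcp_pos"],s["contact_force"].round(1),s["gripper_width"])
a=cam("scene");x=np.asarray(a["pixels"])[130:260,120:350][:,:,::-1];cv2.imwrite("pics/end.png",cv2.resize(x,None,fx=3.4,fy=3.4,interpolation=cv2.INTER_CUBIC))
E
```

```text
pad (np.float64(248.53), 66) wheel (np.float64(262.43), 63)
[ 0.43365448 -0.19297778  0.24926606] [0.1 0.  1. ] 0.045559414314288386
```

View pics/end.png

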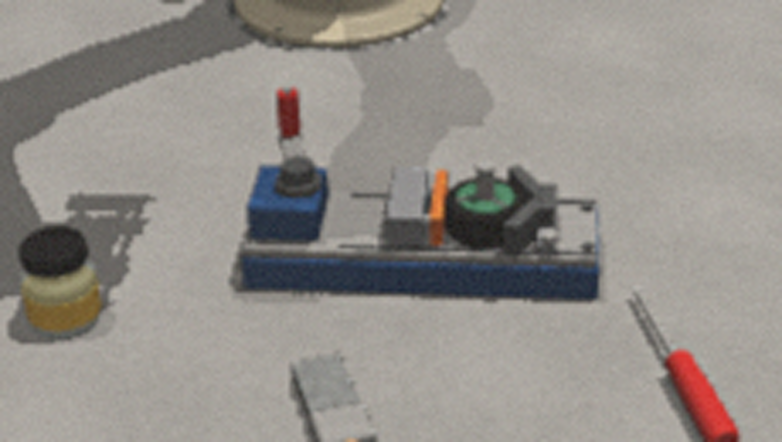

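The wheel at (485,205) is clamped between the pad (438,205) and the V stop. The crank stayed put, the robot touches nothing, and the jar, screwdriver and brush are undisturbed.

```bash
python3 -c "
from plant import bot
print(bot.job_done())"
```

```text
the job is handed in; nothing more can be done
None
```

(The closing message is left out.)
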